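# Find the rocking corner of a jig plate and press its shim flat

### The arm

A 6-joint arm with a two-finger parallel gripper is mounted at the origin on a cart in front of the work surface, level with it; the furniture and walls round the work are solid. World frame = base frame: x ahead of the robot, y to its left, z up, the work surface at z = 0. Lengths are in m, angles in rad, forces in N, time in s.
With the tool pointing down it reaches from about 0.35 to 0.8 m from the base axis. Payload 7.3 kg.
Tool frame: the origin (TCP) lies at the very end of the fingers, on their centre line; the grasp point (between the pads) lies 19 mm behind it; z points along the fingers, y is the line along which they close (so a half turn about z gives the same grasp; the last joint's range is limited). The gripper opens to 85 mm and grips with 20 to 120 N. Pads are 22 mm wide; open, the fingers measure 114 mm over their backs; the gripper's body (76 mm by 85 mm) begins 54 mm behind the grasp point. The pads swing forward as they close: fully open they stand 13 mm farther back than shut.
Start: joints at [1.085, 0.342, 1.524, -0, 1.275, -0.146], TCP at [0.175, 0.495, 0.231] pointing down, gripper open.
Joint ranges: [-2.53, 2.53], [-0.77, 2.02], [0.04, 2.7], [-1, 4.14], [0.28, 2.66], [-3.11, 3.11]. Speed limits (rad/s): [2.57, 2.57, 3.14, 3.14, 3.14, 3.14].

### API

Orientations are given as a unit quaternion [x, y, z, w].
In Python, from plant import status, viewer, order gives the robot as it stands.
- The arm moves only by the shell command python3 -m creep 'ROWS'. ROWS is JSON, a list of rows, each a list of 3 entries, a list of its own where there are three numbers: the shift along the tool's x, y, z in units of 60 mm (1.0 is 60 mm), then the turn, a rotation vector about the tool's x, y, z in units of 6 degrees (1.0 is 6 degrees), then the opening, from 0 (shut) to 1 (fully open). In form: [[[x, y, z], [rx, ry, rz], grip], ...]. A call has exactly 5 rows; each row shifts and turns the commanded pose from where the row before left it, along the tool's axes as they then stand; what a row does not reach is not made up. A row lasts 1/8 s, in which the tool goes at most 62.5 mm and 10.7 degrees, less where a joint would pass 70% of its speed; a pose out of reach is approached as far as the arm can. A call is refused whole if a number of a shift passes 1 or a number of a turn 1, either way. A call with a gripper value outside its range is refused whole. The fingers move at their own pace and stop on an object; the grip force is fixed at half the most. Time passes only in rows, so rows that do not move let the fingers close, or fill a call up. It gives the time, the measured TCP pose, the force, the opening and the grip force at its end, in the units of the state.
- status.read_state(): the state, without advancing time (a new reading comes with each control period).
- viewer.read_camera(name): name is "scene" or "top"; returns a dict with "color" (480x640x3 uint8, blue, green, red), "K" (3x3 intrinsics, pixels), "k1" (the pictures are not rectified: a ray, as slopes to the right and down, at radius r is drawn at 1 + k1 r^2 times it, then the intrinsics apply), "world_from_camera" (4x4, takes a point from camera to world coordinates). Camera axes: x right, y down, z forward; pixel columns grow to the right and rows downward; lengths in m; the calibration is good to about 2 mm. A picture is of the moment at which its call begins. There is no depth.
- order.close_job(): hands the job in; it is judged then, once.
The state is a dict: "t": time; "joint_pos": joint angles; "joint_velocities": joint speeds; "joint_efforts": joint torques, N m; "tcp_pos": TCP position; "orientation": TCP orientation; "wrist_force": force on the tool from outside, world axes, zero at the start; "moment": the same for the moment, N m; "width": opening from 0.0 (shut) to 1.0 (fully open); "finger_force": force on a finger pad.
Only numpy, scipy, OpenCV 4.12 (cv2) and the standard library are available. Lean on these libraries where they do the work, as an engineer would, in place of code of your own. Each camera call takes 0.05 s, during which the arm holds its last target. There are 200 camera calls.

### The job

One corner of the aluminium jig plate rocks because there is a gap under it. Press down with the fingertips on the plate's corners, one after another, until you find the one that gives way, then press the raised shim tab beside that corner down until it lies fully flat. Leave the other three shim tabs standing up, and do not move the loose things lying around.

Things in the scene. Friction and masses are not known exactly. Their poses are not given: they have to be found in the camera images.
- jig_base: plywood base board, 200 x 340 x 12 mm, screwed to the table, carrying the plate and the four shims. Origin: centre of its underside; x axis across its short side (far = +x, away from the robot), y axis along its long side (left = +y), z up. It may be turned by up to 0.25 rad.
- jig_plate: bare aluminium jig plate, 160 (x) x 200 (y) x 10 mm, level on a centre stud with a rubber bush, fixed to the base. Origin: centre of its underside, 40 mm above the table; axes as the base. Three corners are packed and hardly give (under 1.5 mm); under one, a different one each time and out of sight, is a 6 mm gap: pressed with about 4 N it sinks 6 mm and stops; let go, it springs back level.
- corner_near_left (a point): centre of the top of the round pressing boss (26 mm across, 2 mm high) at the plate's near-left corner, 52 mm above the table while the plate is level; at x -60, y +80 mm from the plate's centre. Moves with the plate.
- corner_near_right (a point): centre of the top of the round pressing boss (26 mm across, 2 mm high) at the plate's near-right corner, 52 mm above the table while the plate is level; at x -60, y -80 mm from the plate's centre. Moves with the plate.
- corner_far_left (a point): centre of the top of the round pressing boss (26 mm across, 2 mm high) at the plate's far-left corner, 52 mm above the table while the plate is level; at x +60, y +80 mm from the plate's centre. Moves with the plate.
- corner_far_right (a point): centre of the top of the round pressing boss (26 mm across, 2 mm high) at the plate's far-right corner, 52 mm above the table while the plate is level; at x +60, y -80 mm from the plate's centre. Moves with the plate.
- tab_near_left (a point): centre of the top face of the finger tab (34 mm along x, 30 mm along y, 5 mm thick, ribbed) of the near-left corner's shim: a steel lever shim that sticks out of the plate's left (+y) side beside that corner, sloping up and outward. Raised, this point is about 48 mm above the table and 51 mm outboard of the corner boss; flat, 27 mm above the table, level, and 57 mm outboard.
- tab_near_right (a point): centre of the top face of the finger tab (34 mm along x, 30 mm along y, 5 mm thick, ribbed) of the near-right corner's shim: a steel lever shim that sticks out of the plate's right (-y) side beside that corner, sloping up and outward. Raised, this point is about 48 mm above the table and 51 mm outboard of the corner boss; flat, 27 mm above the table, level, and 57 mm outboard.
- tab_far_left (a point): centre of the top face of the finger tab (34 mm along x, 30 mm along y, 5 mm thick, ribbed) of the far-left corner's shim: a steel lever shim that sticks out of the plate's left (+y) side beside that corner, sloping up and outward. Raised, this point is about 48 mm above the table and 51 mm outboard of the corner boss; flat, 27 mm above the table, level, and 57 mm outboard.
- tab_far_right (a point): centre of the top face of the finger tab (34 mm along x, 30 mm along y, 5 mm thick, ribbed) of the far-right corner's shim: a steel lever shim that sticks out of the plate's right (-y) side beside that corner, sloping up and outward. Raised, this point is about 48 mm above the table and 51 mm outboard of the corner boss; flat, 27 mm above the table, level, and 57 mm outboard.
- shim_near_left (a joint): angle of the near-left corner's shim, rad: 0 to 0.06 at the start (raised, sloping 0.5 rad), 0.5 fully flat. Stiff: the tab takes about 7 N to move and stays where it is left. It goes fully flat only at the corner that has the gap, where its nose then fills the gap; at the other corners it jams part-way at about 0.2 and stays there.
- shim_near_right (a joint): angle of the near-right corner's shim, rad: 0 to 0.06 at the start (raised, sloping 0.5 rad), 0.5 fully flat. Stiff: the tab takes about 7 N to move and stays where it is left. It goes fully flat only at the corner that has the gap, where its nose then fills the gap; at the other corners it jams part-way at about 0.2 and stays there.
- shim_far_left (a joint): angle of the far-left corner's shim, rad: 0 to 0.06 at the start (raised, sloping 0.5 rad), 0.5 fully flat. Stiff: the tab takes about 7 N to move and stays where it is left. It goes fully flat only at the corner that has the gap, where its nose then fills the gap; at the other corners it jams part-way at about 0.2 and stays there.
- shim_far_right (a joint): angle of the far-right corner's shim, rad: 0 to 0.06 at the start (raised, sloping 0.5 rad), 0.5 fully flat. Stiff: the tab takes about 7 N to move and stays where it is left. It goes fully flat only at the corner that has the gap, where its nose then fills the gap; at the other corners it jams part-way at about 0.2 and stays there.
- sanding_block: blue sanding block, 66 x 118 x 47 mm, loose on the table to the left of the base; origin: centre of its underside
- putty_tin: small round putty tin, 78 mm across, 78 mm high, loose on the table beyond the base; origin: centre of its underside
- bracket: bare metal angle bracket, 50 x 70 x 30 mm, loose on the table to the right of the base; origin: centre of its underside

How it is judged:
By the outcome, as a careful person would: the job done as asked, in the order asked, and still so for the second after the job is handed in, with the robot touching nothing.
It also fails if it takes over 51 s, if anything falls off the work surface, if the arm or the gripper's body presses on something with over 40 N, if the wrist force passes 120 N, or if a joint passes its speed limit or range.

## Working session

There is one attempt and no reset: what is moved stays moved. The work goes in short steps, Python scripts to look and compute and a shell command to move; the robot and the scene stay as the last step left them, time stands still between calls to the robot, and variables do not carry over. Pictures are saved under pics/ and viewed, at most 10 in all, crops included, and the job is handed in when it is done.

```bash
mkdir -p pics; ls; python3 - <<'E'
from plant import status, viewer
import cv2
s=status.read_state(); print(s)
for n in("top","scene"):
    c=viewer.read_camera(n); cv2.imwrite(f"pics/{n}0.png",c["color"]); print(n,c["K"],c["k1"],c["world_from_camera"])
E
```

```text
pics
{'t': 0.0, 'joint_pos': array([ 1.08499072e+00,  3.42722413e-01,  1.52500947e+00, -2.51631415e-06,
        1.27540478e+00, -1.46021071e-01]), 'joint_velocities': array([ 0.00028608, -0.00110089,  0.00012869, -0.00163849, -0.0003266 ,
       -0.0009309 ]), 'joint_efforts': array([ 1.15187049e-03, -4.33674288e+01, -2.46014482e+01, -4.20529318e-05,
        7.71090563e-03,  1.42533761e-06]), 'tcp_pos': array([0.1747759 , 0.4946307 , 0.23062876]), 'orientation': array([ 1.69075758e-01,  9.85602756e-01, -7.34170184e-04, -2.38704878e-04]), 'wrist_force': array([-0.35823157,  0.21605382, -0.26458513]), 'moment': array([ 0.03711875, -0.02108313, -0.01781627]), 'finger_force': 0.0, 'width': 0.9995648654661301}
top [[481.86973039   0.         324.07936968]
 [  0.         481.86973039 238.44003874]
 [  0.           0.           1.        ]] -0.11655937402254539 [[-3.70566687e-03 -9.95653907e-01  9.30567842e-02  5.20714503e-01]
 [-9.99992611e-01  3.78476985e-03  6.73582269e-04 -1.43055111e-02]
 [-1.02285333e-03 -9.30536005e-02 -9.95660575e-01  1.39650489e+00]
 [ 0.00000000e+00  0.00000000e+00  0.00000000e+00  1.00000000e+00]]
scene [[551.18513038   0.         318.10261714]
 [  0.         551.18513038 236.96511586]
 [  0.           0.           1.        ]] -0.002722220407390438 [[ 0.57954686 -0.4751997   0.66205036 -0.37274225]
 [-0.81467492 -0.31715382  0.48550822 -0.75784293]
 [-0.02074156 -0.82073059 -0.57093878  0.96909153]
 [ 0.          0.          0.          1.        ]]
```

View pics/top0.png

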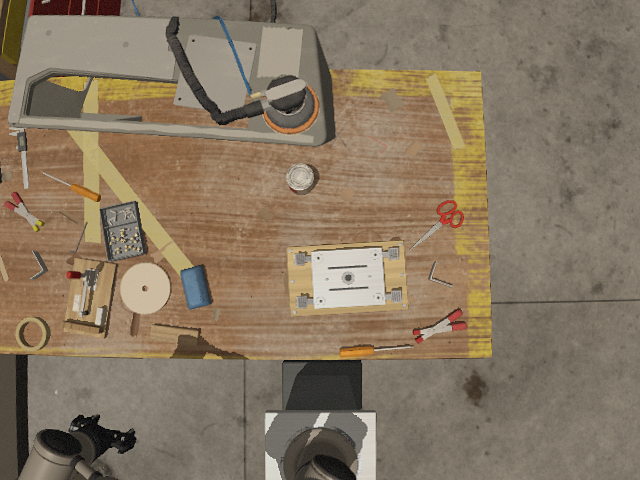

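View pics/scene0.png

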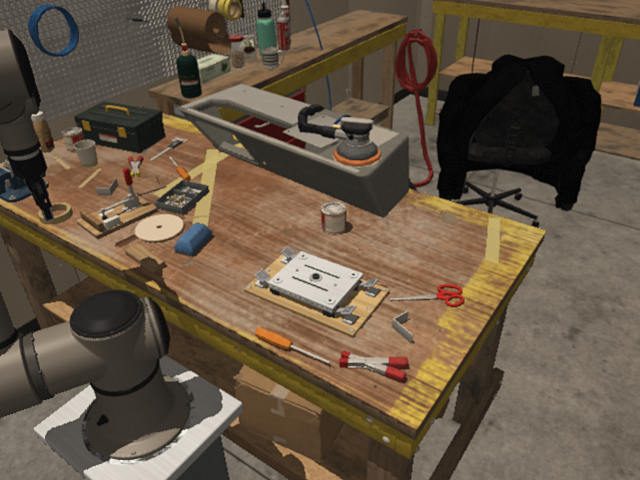

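The top picture shows the base at about px (288–409, 241–315), with plate corners near (312,250), (382,247), (385,304), (315,308). The tin is at (300,178), the block at (196,286) and the bracket at (438,275). I'll zoom in for precision.

```bash
python3 - <<'E'
import cv2
t=cv2.imread("pics/top0.png")[232:322,280:416]; cv2.imwrite("pics/tz.png",cv2.resize(t,None,fx=5.8,fy=5.8,interpolation=cv2.INTER_CUBIC))
E
```

```text
(no output)
```

View pics/tz.png

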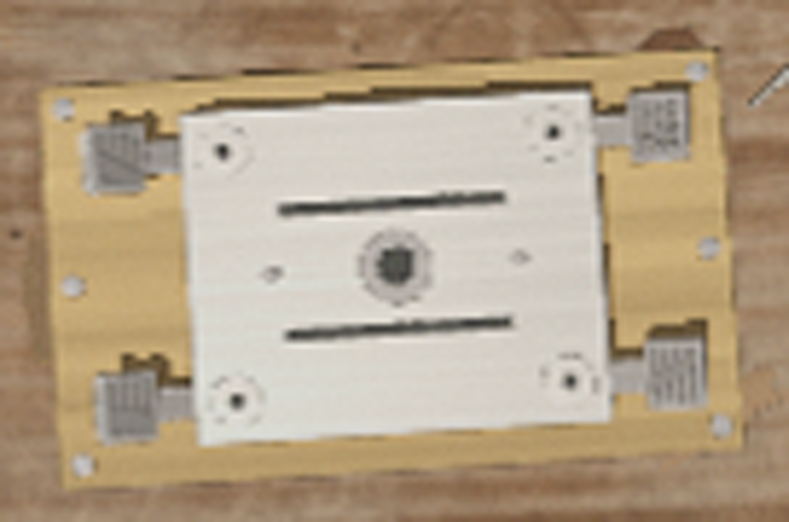

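The zoom shows boss holes at zoom px FL (223,151), FR (553,132), NL (237,401), NR (570,381), and four raised tabs at FL (115,157), FR (659,125), NL (127,406), NR (675,373).

```bash
cat > h.py <<'E'
import numpy as np, cv2
from scipy.optimize import least_squares
from scipy.spatial.transform import Rotation as R
K=np.array([[481.86973,0,324.07937],[0,481.86973,238.44004],[0,0,1]]); D=np.array([-0.11655937,0,0,0.])
W=np.array([[-3.70566687e-03,-9.95653907e-01,9.30567842e-02,5.20714503e-01],[-9.99992611e-01,3.78476985e-03,6.73582269e-04,-1.43055111e-02],[-1.02285333e-03,-9.30536005e-02,-9.95660575e-01,1.39650489]])
px=lambda u:(np.array(u)+.5)/5.8-.5+[280,232]
def world(u,z):
    d=np.r_[cv2.undistortPoints(np.array([[u]],float),K,D)[0,0],1]; d=W[:,:3]@d
    return W[:,3]+d*(z-W[2,3])/d[2]
Z=dict(FL=(223,151),FR=(553,132),NL=(237,401),NR=(570,381))
T=dict(FL=(115,157),FR=(659,125),NL=(127,406),NR=(675,373))
L=dict(FL=(.06,.08),FR=(.06,-.08),NL=(-.06,.08),NR=(-.06,-.08))
B={k:world(px(v),.052)[:2] for k,v in Z.items()}
rot=lambda a:np.array([[np.cos(a),-np.sin(a)],[np.sin(a),np.cos(a)]])
r=least_squares(lambda p:np.concatenate([p[:2]+rot(p[2])@L[k]-B[k] for k in L]),[.5,0,0])
c,a=r.x[:2],r.x[2]
corner={k:c+rot(a)@L[k] for k in L}
tab=lambda k,o:c+rot(a)@(np.array(L[k])+[0,np.sign(L[k][1])*o])
def go(xyz,s):
    return np.round(R.from_quat(s["orientation"]).inv().apply(np.array(xyz)-s["tcp_pos"])/.06,3)
E
python3 - <<'E'
from h import *
from plant import status
s=status.read_state()
print(c,a,r.fun.reshape(-1,2)*1000)
for k in L: print(k,corner[k],tab(k,.051),world(px(T[k]),.048)[:2],go([*corner[k],.085],s))
print(R.from_quat(s["orientation"]).as_matrix())
E
```

```text
[ 0.53705898 -0.07918461] 0.054279161357174206 [[-0.01272417  0.26871115]
 [ 0.16223396 -0.32933977]
 [-0.06004541  0.12158551]
 [-0.08946439 -0.06095689]]
FL [0.59263041 0.00395272] [0.58986353 0.05487761] [0.59013703 0.05591218] [-9.292 -5.387  2.434]
FR [ 0.60131081 -0.15581164] [ 0.60407769 -0.20673653] [ 0.60453974 -0.20744082] [-10.316  -7.849   2.437]
NL [ 0.47280714 -0.00255758] [0.47004026 0.04836731] [0.47048488 0.05014776] [-7.445 -6.155  2.435]
NR [ 0.48148754 -0.16232194] [ 0.48425442 -0.21324683] [ 0.48492061 -0.21343773] [-8.469 -8.617  2.438]
[[-9.42816100e-01  3.33312820e-01 -6.05435171e-04]
 [ 3.33313323e-01  9.42815369e-01 -1.18689009e-03]
 [ 1.75207900e-04 -1.32081870e-03 -9.99999112e-01]]
```

```bash
python3 -m creep '[[[-0.7,-0.6,0.1],[0,0,0],0],[[-0.75,-0.6,0.2],[0,0,0],0],[[-0.75,-0.6,0.2],[0,0,0],0],[[-0.75,-0.6,0.2],[0,0,0],0],[[-0.75,-0.6,0.2],[0,0,0],0]]'
python3 -m creep '[[[-0.75,-0.65,0.3],[0,0,0],0],[[-0.75,-0.65,0.3],[0,0,0],0],[[-0.75,-0.65,0.3],[0,0,0],0],[[-0.75,-0.6,0.3],[0,0,0],0],[[-0.7,-0.6,0.3],[0,0,0],0]]'
python3 - <<'E'
from h import *
from plant import status
s=status.read_state()
print(s["t"],s["tcp_pos"],s["wrist_force"],s["width"],go([*corner["NL"],.055],s))
E
```

```text
t: 0.72
tcp_pos: [0.3248, 0.2497, 0.1769]
orientation: [0.169, 0.986, 0.0, 0.0]
wrist_force: [1.0, -0.2, -0.1]
width: -0.0
finger_force: 0.0
t: 1.35
tcp_pos: [0.4713, -0.0028, 0.0866]
orientation: [0.169, 0.986, 0.0, 0.0]
wrist_force: [0.0, 0.4, 0.4]
width: 0.001
finger_force: 0.0
1.35 [ 0.47134918 -0.00279878  0.0865702 ] [0.00459187 0.3753715  0.37421502] 0.0007171329545607651 [-0.022  0.012  0.526]
```

```bash
python3 -m creep '[[[-0.02,0.01,0.3],[0,0,0],0],[[0,0,0.24],[0,0,0],0],[[0,0,0.03],[0,0,0],0],[[0,0,0.03],[0,0,0],0],[[0,0,0],[0,0,0],0]]'
```

```text
t: 1.98
tcp_pos: [0.472, -0.0002, 0.0519]
orientation: [0.169, 0.986, 0.0, 0.0]
wrist_force: [-0.4, 0.4, 1.0]
width: -0.0
finger_force: 0.3
```

```bash
python3 -m creep '[[[0,0,0.03],[0,0,0],0],[[0,0,0.03],[0,0,0],0],[[0,0,0],[0,0,0],0],[[0,0,0],[0,0,0],0],[[0,0,0],[0,0,0],0]]'
```

```text
t: 2.6
tcp_pos: [0.4721, -0.0001, 0.0503]
orientation: [0.169, 0.986, 0.0, 0.001]
wrist_force: [-7.5, 4.0, 26.6]
width: -0.0
finger_force: 13.3
```

Near-left is hard (27 N at under 2 mm). I'll go to near-right next.

```bash
python3 -m creep '[[[0,0,-0.4],[0,0,0],0],[[0,0,-0.1],[0,0,0],0],[[-0.2,-0.5,0],[0,0,0],0],[[-0.35,-0.85,0],[0,0,0],0],[[-0.35,-0.85,0],[0,0,0],0]]'
python3 - <<'E'
from h import *
from plant import status
s=status.read_state()
print(s["t"],s["tcp_pos"],s["wrist_force"],s["width"],go([*corner["NR"],.054],s))
E
```

```text
t: 3.22
tcp_pos: [0.4789, -0.1444, 0.0774]
orientation: [0.168, 0.986, 0.0, 0.0]
wrist_force: [2.2, -0.9, 0.3]
width: -0.002
finger_force: 0.0
3.225 [ 0.47893588 -0.14435744  0.07739998] [ 2.17067254 -0.90494266  0.31371   ] -0.0015364625933613316 [-0.139 -0.268  0.39 ]
```

```bash
python3 -m creep '[[[-0.14,-0.26,0],[0,0,0],0],[[0,0,0.2],[0,0,0],0],[[0,0,0.2],[0,0,0],0],[[0,0,0.05],[0,0,0],0],[[0,0,0.03],[0,0,0],0]]'
python3 -m creep '[[[0,0,0.02],[0,0,0],0],[[0,0,0],[0,0,0],0],[[0,0,0],[0,0,0],0],[[0,0,0],[0,0,0],0],[[0,0,0],[0,0,0],0]]'
```

```text
t: 3.85
tcp_pos: [0.4811, -0.1592, 0.0502]
orientation: [0.168, 0.986, -0.0, -0.0]
wrist_force: [-10.6, 1.7, 34.7]
width: 0.003
finger_force: 17.3
t: 4.47
tcp_pos: [0.4811, -0.1592, 0.0502]
orientation: [0.168, 0.986, -0.0, -0.0]
wrist_force: [-10.6, 1.9, 33.9]
width: 0.0
finger_force: 16.9
```

Near-right is hard too. Far-right next.

```bash
python3 -m creep '[[[0,0,-0.4],[0,0,0],0],[[0,0,-0.1],[0,0,0],0],[[-0.5,0.2,0],[0,0,0],0],[[-0.75,0.3,0],[0,0,0],0],[[-0.6,0.25,0],[0,0,0],0]]'
python3 - <<'E'
from h import *
from plant import status
s=status.read_state()
print(s["t"],s["tcp_pos"],s["wrist_force"],s["width"],go([*corner["FR"],.054],s))
E
```

```text
t: 5.1
tcp_pos: [0.6024, -0.1539, 0.0763]
orientation: [0.169, 0.986, 0.0, -0.001]
wrist_force: [0.3, -1.2, 0.2]
width: 0.003
finger_force: 0.0
5.1 [ 0.60240443 -0.15390287  0.07630999] [ 0.25275202 -1.19655446  0.22739556] 0.0031415904248104846 [ 0.006 -0.036  0.372]
```

```bash
python3 -m creep '[[[0,-0.03,0.2],[0,0,0],0],[[0,0,0.2],[0,0,0],0],[[0,0,0.05],[0,0,0],0],[[0,0,0.04],[0,0,0],0],[[0,0,0],[0,0,0],0]]'
```

```text
t: 5.72
tcp_pos: [0.6002, -0.157, 0.0486]
orientation: [0.169, 0.986, 0.0, -0.0]
wrist_force: [-1.2, 0.1, 2.2]
width: -0.001
finger_force: 0.9
```

Far-right gives way (3.4 mm at 2 N). I'll press it to the stop to confirm.

```bash
python3 -m creep '[[[0,0,0.03],[0,0,0],0],[[0,0,0.03],[0,0,0],0],[[0,0,0.02],[0,0,0],0],[[0,0,0],[0,0,0],0],[[0,0,0],[0,0,0],0]]'
python3 - <<'E'
from h import *
from plant import status
s=status.read_state()
print(s["tcp_pos"],s["wrist_force"],go([*tab("FR",.055),.07],s))
E
```

```text
t: 6.35
tcp_pos: [0.6008, -0.1572, 0.0459]
orientation: [0.169, 0.986, -0.0, 0.001]
wrist_force: [-6.5, 1.2, 17.7]
width: 0.001
finger_force: 8.4
[ 0.60081649 -0.15720175  0.04593336] [-6.48828678  1.21849827 17.71377781] [-0.353 -0.822 -0.4  ]
```

It sank 6 mm and then stopped, so far-right is the gap corner. Now I'll move over its tab.

```bash
python3 -m creep '[[[0,0,-0.4],[0,0,0],0],[[0,0,-0.2],[0,0,0],0],[[-0.18,-0.4,0],[0,0,0],0],[[-0.18,-0.42,0],[0,0,0],0],[[0,0,0],[0,0,0],0]]'
python3 - <<'E'
from h import *
from plant import status
s=status.read_state()
print(s["tcp_pos"],s["wrist_force"],go([*tab("FR",.056),.06],s))
E
```

```text
t: 6.98
tcp_pos: [0.6046, -0.2123, 0.0791]
orientation: [0.17, 0.985, -0.0, 0.0]
wrist_force: [0.2, 0.9, -0.3]
width: -0.003
finger_force: 0.0
[ 0.6045932  -0.21230026  0.07912904] [ 0.24570676  0.85399271 -0.31528412] [0.007 0.008 0.319]
```

```bash
python3 -m creep '[[[0,0,0.3],[0,0,0],0],[[0,0,0.1],[0,0,0],0],[[0,0,0.1],[0,0,0],0],[[0,0,0.1],[0,0,0],0],[[0,0,0],[0,0,0],0]]'
python3 -m creep '[[[0,0,0.08],[0,0,0],0],[[0,0,0.08],[0,0,0],0],[[0,0,0.06],[0,0,0],0],[[0,0,0.04],[0,0,0],0],[[0,0,0],[0,0,0],0]]'
```

```text
t: 7.6
tcp_pos: [0.6049, -0.2104, 0.0435]
orientation: [0.169, 0.986, -0.0, 0.0]
wrist_force: [-0.7, -0.7, 1.0]
width: -0.001
finger_force: 0.4
t: 8.22
tcp_pos: [0.6054, -0.2112, 0.0286]
orientation: [0.169, 0.986, -0.001, 0.001]
wrist_force: [1.5, -3.2, 4.4]
width: -0.002
finger_force: 2.1
```

```bash
python3 -m creep '[[[0,0,0.04],[0,0,0],0],[[0,0,0.03],[0,0,0],0],[[0,0,0.02],[0,0,0],0],[[0,0,0],[0,0,0],0],[[0,0,0],[0,0,0],0]]'
```

```text
t: 8.85
tcp_pos: [0.6057, -0.2113, 0.0268]
orientation: [0.169, 0.986, -0.001, 0.002]
wrist_force: [-6.9, 0.1, 26.8]
width: 0.001
finger_force: 13.5
```

The tab is on its stop at 26.8 mm with 27 N. I'll lift away and check.

```bash
python3 -m creep '[[[0,0,-0.3],[0,0,0],0],[[0,0,-0.7],[0,0,0],0],[[0,0,-0.9],[0,0,0],0],[[0,0,-0.9],[0,0,0],0],[[0.3,0,-0.6],[0,0,0],0]]'
python3 -m creep '[[[0.8,0,-0.2],[0,0,0],0],[[0.9,0,0],[0,0,0],0],[[0.9,0,0],[0,0,0],0],[[0.9,0,0],[0,0,0],0],[[0,0,0],[0,0,0],0]]'
python3 - <<'E'
from plant import viewer
import cv2
t=viewer.read_camera("top")["color"][232:322,280:416]; s=viewer.read_camera("scene")["color"][235:340,235:400]
f=lambda i:cv2.resize(i,(640,int(640*i.shape[0]/i.shape[1])),interpolation=cv2.INTER_CUBIC)
cv2.imwrite("pics/t1.png",f(t));cv2.imwrite("pics/s1.png",f(s))
E
```

```text
t: 9.48
tcp_pos: [0.5882, -0.2042, 0.2288]
orientation: [0.169, 0.986, 0.0, 0.001]
wrist_force: [-0.1, -0.3, -0.4]
width: 0.002
finger_force: 0.0
t: 10.1
tcp_pos: [0.3863, -0.1324, 0.2383]
orientation: [0.169, 0.986, 0.001, -0.001]
wrist_force: [0.4, 0.3, 0.3]
width: 0.0
finger_force: 0.0
```

View pics/t1.png

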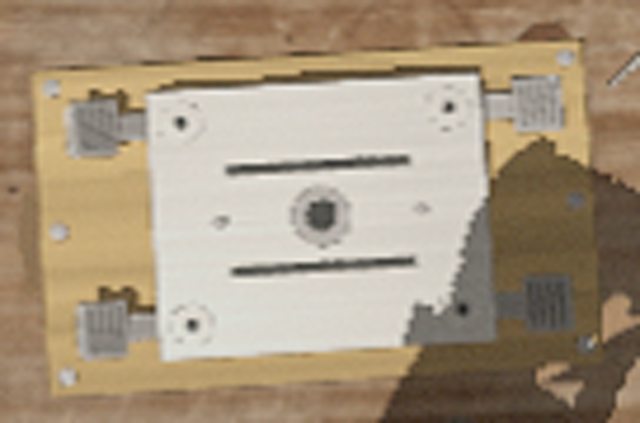

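View pics/s1.png

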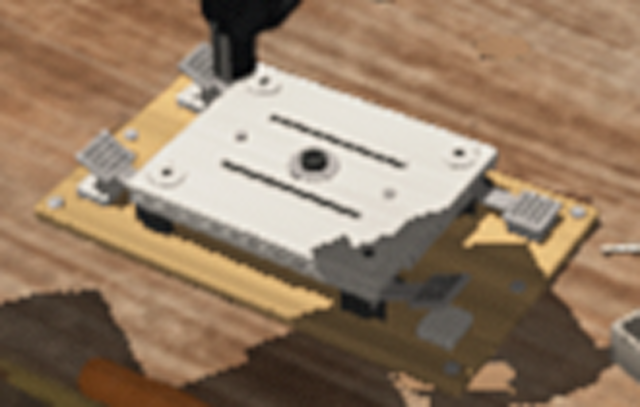

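The far-right tab (top crop 539,103; scene crop 532,213) lies flat on the base with no shadow gap. The other three tabs are still up, and the arm is clear of everything.

```bash
python3 -c "
from plant import order; print(order.close_job())"
```

```text
the job is handed in; nothing more can be done
None
```

The far-right corner was the one that gave way (it sank 6 mm and stopped); I pressed its shim tab fully flat, the other three tabs are still up, no loose thing was touched, and I handed the job in at about 10 s.

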